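# Third hand for the bracket repair

## Task

Set the pale new paw piece on the cut-away seat of the dark old shelf bracket, flat down, with its sawn heel towards the upright head and its sides centred over the bracket, and press it squarely up against the head with a steady push of about 12 newtons, as a third hand while I drive the screws through the head from behind. Be gentle with both pieces and leave the other things on the bench where they lie. Keep that push up for at least three seconds, do not let go, and finish while still holding the piece there.

Things in the scene. Friction and masses are not known exactly. Their poses are not given: they have to be found in the camera images.
- bracket: Old dark oak shelf bracket lying on its wall face, fixed to the bench, 66 mm wide (y). Origin: on the bench top straight below the middle of the new piece's place. x points along it to the upright head (the way to press), z up. Its cut flat seat, 50 mm above the bench, runs from x = -70 to +55 mm. Past that, to x = -145 mm, an old scroll, at most 47 mm high. Nothing stands beside the seat.
- bracket_head: Head (shelf end) of the bracket, rigidly part of it, same origin and axes: an upright dark oak plate. Its flat inner face stands at x = +55 mm, 90 mm wide, up to 116 mm above the bench; its back moulding, 102 mm wide, 122 mm high, ends at x = +97 mm. Rigid: the push rises fast once the heel meets it, some 5 N or more per mm of tool travel.
- seat (a point): Middle of the place for the new piece on the bracket's flat seat, 50 mm above the bench, axes as bracket. When the piece is home, its origin lies here and its x points the same way.
- shoulder_foot (a point): Middle of the line where the seat meets the head's inner face: bracket x = +55 mm, y = 0, 50 mm above the bench. The heel's lower edge belongs here.
- new_piece: Loose new piece of pale wood roughed out as a paw, 0.22 to 0.36 kg, flat on the bench. Origin: centre of its underside; x to the flat sawn heel, y across, z up. Block part 60 mm wide, 46 mm high, from x = -45 to the heel at +55 mm, with flat upright sides to grip across y near x = 0. Four round toes run along the top (to 54 mm high) and down the other end, to x = -61 mm.
- heel (a point): Middle of the lower edge of the piece's sawn heel: piece x = +55 mm, y = 0, at the underside.
- gouge_a: Bystander: carving gouge, wooden handle and steel blade, 240 mm long, lying flat; origin at the ferrule.
- mallet: Bystander: round wooden carver's mallet standing on its head, 96 mm across and 255 mm high; origin at the centre of its foot.
- tape_roll: Bystander: roll of yellow tape lying flat, 100 mm across, 25 mm high; origin at the centre of its underside.
- screw_tin: Bystander: open steel tin of brass screws, 95 x 70 x 26 mm; origin at the centre of its underside.
- offcut: Bystander: plain pale wooden offcut, 85 x 45 x 28 mm; origin at the centre of its underside. It is not the new piece: no toes.
- drill_driver: Bystander: red and black cordless drill-driver lying on its side, about 220 x 220 mm, 70 mm high; origin under its middle.
- bar_clamp: Bystander: steel bar clamp lying flat, about 320 mm long; origin under the middle of its bar.

How it is judged (in metres and radians):
On the way:
1. the new piece is home on the seat, heel square against the head, and is pressed against the head by the fingers with 6 to 20 N for 2.5 s without a break (x of new_piece in the frame of seat between -0.006 and 0.004 m and y of new_piece in the frame of seat between -0.006 and 0.006 m and z of new_piece in the frame of seat between -0.002 and 0.002 m and distance between heel and shoulder_foot below 0.01 m and angle between the x axis of new_piece and the x axis of bracket, either way round below 0.06 rad and angle between new_piece's own z axis and vertical below 0.05 rad and contact force between new_piece and bracket_head between 6 and 20 N and contact force between the fingers and new_piece above 2 N and linear speed of new_piece below 0.01 m/s), for 2.5 s.
At the end, for the whole second after the job is handed in: Still held: piece within 6 mm sideways, 6 short to 4 past and 2 mm in height of the seat's middle, heel edge within 10 mm of the shoulder's foot, turned under 0.06 and tilted under 0.05 rad, pushing on the head with 6 to 20 N, fingers on it (over 2 N), at rest (all of step 1); the arm keeps its last pose, push and grip.
It fails at once if the piece is dropped on the bracket or rammed against it (impact over 200 N) (contact force between new_piece and bracket above 200 N).
It fails at once if the robot strikes or presses on the bracket itself with more than 25 N (contact force between any of the arm, the fingers and bracket above 25 N).
It fails at once if another thing on the bench is moved more than 25 mm (distance of any of gouge_a, mallet, tape_roll, screw_tin, offcut, drill_driver, bar_clamp from where it was at the start of the episode above 0.025 m).
It also fails if it takes over 48 s, if anything falls off the work surface, if the arm or the gripper's body presses on something with over 40 N, if the wrist force passes 120 N, or if a joint passes its speed limit or range.

## Robot

A 7-joint arm with a two-finger parallel gripper is mounted at the origin on the work surface. World frame = base frame: x ahead of the robot, y to its left, z up, the work surface at z = 0. Lengths are in m, angles in degrees, forces in N, time in s.
With the tool pointing down it reaches from about 0.425 to 0.875 m from the base axis. Payload 4.7 kg.
Tool frame: the origin (TCP) lies midway between the tips of the shut fingers; the grasp point (between the pads) lies 19 mm behind it; z points along the fingers, x is the direction in which the jaws open and shut, and the axes are right-handed (so a half turn about z gives the same grasp; the last joint's range is limited). The gripper opens to 87 mm and grips with 3 to 60 N. Pads are 19 mm wide; open, the fingers measure 117 mm over their backs; the gripper's body (75 mm by 190 mm) begins 51 mm behind the grasp point.
Start: joints at [-65.082, 18.392, -4.016, 83.108, 1.295, 78.541, -3.26], TCP at [0.266, 0.593, 0.223] pointing down, gripper open.
Joint ranges: [-163.93, 163.93], [-17.29, 119.83], [-79.2, 71.16], [3.27, 140.29], [-89.18, 269.18], [5.43, 117.66], [-154.24, 154.24]. Speed limits (degrees/s): [147.25, 147.25, 180, 180, 180, 180, 180].

## Interface

Orientations are given as [roll, pitch, yaw] about the fixed x, y, z axes, in that order (R = Rz(yaw) Ry(pitch) Rx(roll)).
In Python, from cell import telemetry, optics, env gives the robot as it stands.
- The arm moves only by the tool arm_command, never from a script. Its arguments are lists of equal length, an entry for each row: "translation": the shift along the tool's x, y, z in cm, a list of three; "twist": the turn about the tool's z in degrees. In form: {"translation": [[x, y, z], ...], "twist": [twist, ...]}. A call has 1 to 10 rows; each row shifts and turns the pose as measured when the row begins, along the tool's axes as they then stand; what a row does not reach is not made up. A row lasts 1/8 s, in which the tool goes at most 62.5 mm and 10.7 degrees, less where a joint would pass 70% of its speed; a pose out of reach is approached as far as the arm can. A call is refused whole if a number of a shift passes 6.25 or a number of a turn 10.7, either way. A call with a gripper value outside its range is refused whole. "grip" is the opening in per cent of the stroke, from 0 (shut) to 100 (fully open), set as the call begins (left out, the last holds). The fingers move at their own pace and stop on an object; "force" is the grip in N (left out, the last holds). Time passes only in rows, so rows that do not move let the fingers close. It gives the time, the measured TCP pose, the force and the opening at its end, in the units of the state.
- telemetry.get_obs(): the state, without advancing time (a new reading comes with each control period).
- optics.read_camera(name): name is "scene" or "side" or "wrist"; returns a dict with "img" (384x512x3 uint8, blue, green, red), "fx", "fy", "cx", "cy" (pixels), "dist" ([k1, k2, p1, p2, k3] as OpenCV has them; the pictures are not rectified), "extrinsics" (4x4, takes a point from camera to world coordinates); the wrist camera has in their place "hand_eye" (4x4, takes a point from camera to tool coordinates, whose origin is the TCP and whose axes are the tool frame's). Camera axes: x right, y up, looking along -z (the intrinsics and any distortion apply to the point x, -y, -z); pixel columns grow to the right and rows downward; lengths in m; the calibration is good to about 2 mm. A picture is of the moment at which its call begins: read the wrist's pose just before it. There is no depth.
- env.sign_off(): hands the job in, once; it reports no verdict.
The state is a dict: "time_s": time; "qpos": joint angles; "joint_velocities": joint speeds; "effort": joint torques, N m; "tool_pos": TCP position; "tool_rot": TCP orientation; "force": force on the tool from outside, world axes, zero at the start; "wrist_torque": the same for the moment, N m; "grip_width": finger opening in m.
Only numpy, scipy, OpenCV 4.12 (cv2) and the standard library are available. Lean on these libraries where they do the work, as an engineer would, in place of code of your own. Each camera call takes 0.05 s, during which the arm holds its last target. There are 200 camera calls.

## Working session

There is one attempt and no reset: what is moved stays moved. The work goes in short steps, Python scripts to look and compute and a tool call to move; the robot and the scene stay as the last step left them, time stands still between calls to the robot, and variables do not carry over. Pictures are saved under pics/ and viewed, about 8 in all and at most 12, crops included, and the job is handed in when it is done.

Besides the shell and the picture viewer there is one more tool, called after "Emit:" as name(argument=value, ...) on one line, values as JSON. arm_command: Moves the arm, as the interface text tells. Its arguments: {"type":"object","properties":{"translation":{"type":"array","items":{"type":"array","items":{"type":"number"}}},"twist":{"type":"array","items":{"type":"number"}},"grip":{"type":"number"},"force":{"type":"number"}},"required":["translation","twist"]}

```bash
mkdir -p pics; ls
cat > h.py <<'E'
import numpy as np, cv2, json
from scipy.spatial.transform import Rotation as R
from cell import telemetry, optics, env
def snap(name,f):
    s=telemetry.get_obs(); c=optics.read_camera(name)
    if 'extrinsics' in c: T=np.array(c['extrinsics'])
    else:
        W=np.eye(4);W[:3,:3]=R.from_euler('xyz',s['tool_rot'],degrees=True).as_matrix();W[:3,3]=s['tool_pos'];T=W@np.array(c['hand_eye'])
    cv2.imwrite(f'pics/{f}.png',c['img'])
    np.savez(f'pics/{f}.npz',T=T,K=[[c['fx'],0,c['cx']],[0,c['fy'],c['cy']],[0,0,1]],d=c['dist'])
    return s
def ray(f,uv):
    n=np.load(f'pics/{f}.npz');p=cv2.undistortPoints(np.array(uv,float).reshape(-1,1,2),n['K'],n['d'])[:,0]
    D=np.c_[p[:,0],-p[:,1],-np.ones(len(p))]@n['T'][:3,:3].T
    return n['T'][:3,3],D
def onz(f,uv,z):
    o,D=ray(f,uv);z=np.broadcast_to(z,len(D)); return o+D*((z-o[2])/D[:,2])[:,None]
def proj(f,P):
    n=np.load(f'pics/{f}.npz');q=(np.array(P,float)-n['T'][:3,3])@n['T'][:3,:3]*[1,-1,-1]
    return cv2.projectPoints(q,np.zeros(3),np.zeros(3),n['K'],n['d'])[0][:,0]
E
python3 - <<'E'
from h import *
print(snap('scene','s0'));snap('side','d0');snap('wrist','w0')
print(np.load('pics/s0.npz')['T'].round(3),np.load('pics/d0.npz')['T'].round(3),np.load('pics/w0.npz')['T'].round(3))
a=[cv2.imread(f'pics/{k}0.png') for k in 'sdw']
cv2.imwrite('pics/s0v.png',cv2.resize(a[0],(800,600)));cv2.imwrite('pics/d0v.png',cv2.resize(a[1],(800,600)))
E
```

```text
pics
{'time_s': 0.0, 'qpos': array([-65.08214222,  18.43905566,  -4.01332703,  83.17472382,
         1.29552165,  78.53883143,  -3.25970969]), 'joint_velocities': array([ 0.05045624,  0.00881133,  0.11671931,  0.09967707,  0.03542947,
       -0.08334311,  0.01022201]), 'effort': array([ 1.72937202e-04, -4.91280484e+01, -4.03872505e-01, -3.12535572e+01,
       -6.39861356e-02,  4.36069805e-02,  1.75919013e-04]), 'tool_pos': array([0.26536867, 0.59277146, 0.2214628 ]), 'tool_rot': array([1.79993150e+02, 1.07351616e-01, 6.58901840e+01]), 'force': array([0.00723561, 0.02151537, 0.17906702]), 'wrist_torque': array([0.01358693, 0.07143243, 0.0336319 ]), 'grip_width': 0.08712052678443447}
[[-0.345 -0.793  0.502  1.147]
 [ 0.938 -0.287  0.192  0.239]
 [-0.009  0.537  0.844  1.126]
 [ 0.     0.     0.     1.   ]] [[-0.993  0.067 -0.098  0.366]
 [-0.118 -0.639  0.76   1.333]
 [-0.011  0.766  0.643  1.176]
 [ 0.     0.     0.     1.   ]] [[ 0.409 -0.871 -0.274  0.189]
 [ 0.913  0.389  0.126  0.628]
 [-0.003 -0.302  0.953  0.384]
 [ 0.     0.     0.     1.   ]]
```

View pics/s0v.png

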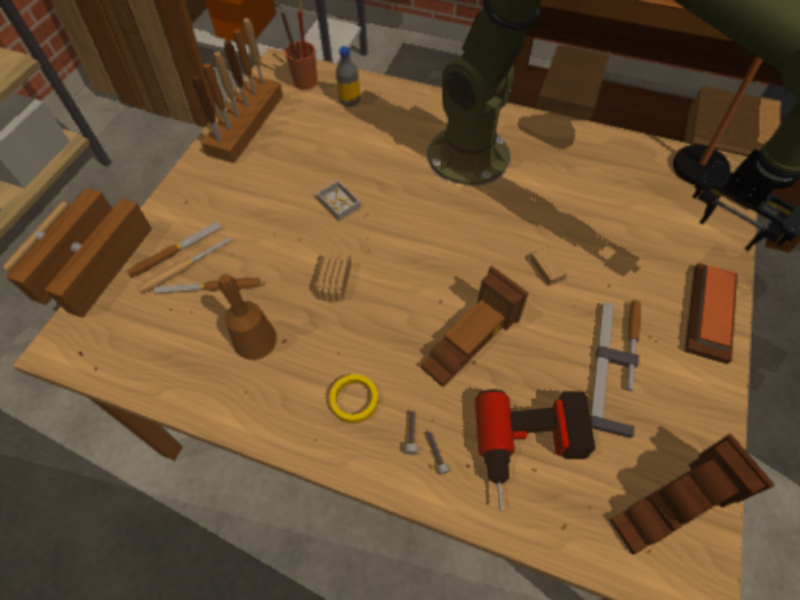

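View pics/d0v.png

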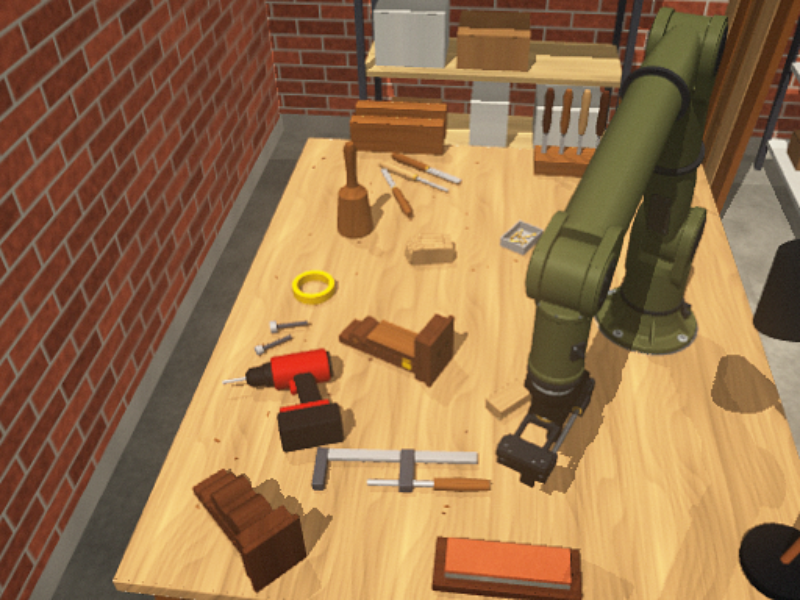

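The scene view shows the bracket at about (475,325), with its head to the upper right, and the pale paw at (332,278). The side view shows the bracket at (400,345) and the paw at (430,249). I'll enlarge both for corner readings.

```bash
cat > crop.py <<'E'
from h import *
def crop(f,x,y,w,h,k):
    a=cv2.resize(cv2.imread(f'pics/{f}.png')[y:y+h,x:x+w],None,fx=k,fy=k,interpolation=cv2.INTER_CUBIC)
    for i in range(0,w,10):
        cv2.line(a,(i*k,0),(i*k,5),(0,255,0),1);cv2.putText(a,str(x+i),(i*k,14),0,.35,(0,255,0),1)
    for j in range(0,h,10):
        cv2.line(a,(0,j*k),(5,j*k),(0,255,0),1);cv2.putText(a,str(y+j),(6,j*k+4),0,.35,(0,255,0),1)
    return a
E
python3 - <<'E'
from crop import *
a=np.hstack([crop('s0',262,165,80,84,7)[:588], crop('s0',195,158,34,84,7)])
print(a.shape);cv2.imwrite('pics/c1.png',a)
b=np.hstack([crop('d0',215,198,80,50,7)[:,:], crop('d0',257,146,34,50,7)])
cv2.imwrite('pics/c2.png',b);print(b.shape)
E
```

```text
(588, 798, 3)
(350, 798, 3)
```

View pics/c1.png

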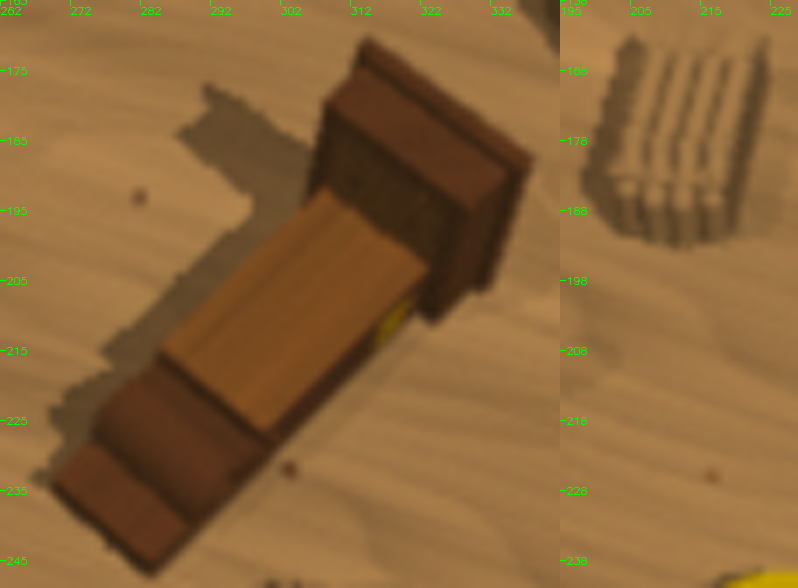

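View pics/c2.png

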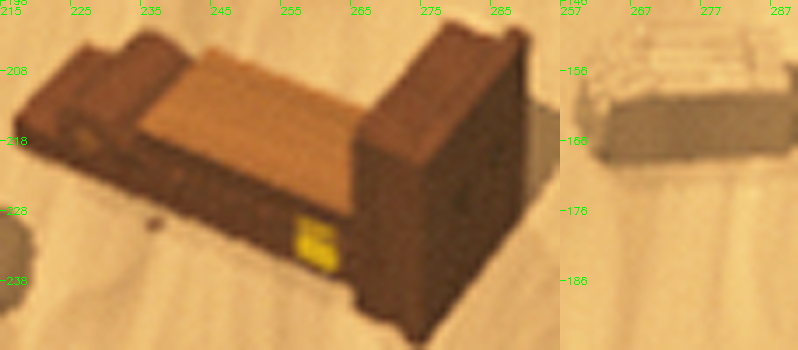

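Run:
```python
from h import *
S=onz('s0',[(308.4,192.1),(323.1,203.3),(284.9,215.3),(300,226.7)],.05);print(S.round(4))
# side: seat corners head-near, toe-near, toe-far
D=onz('d0',[(265,228.2),(234.6,215.7),(245,205)],.05);print(D.round(4))
h=(S[0]+S[1])/2;t=(S[2]+S[3])/2;u=h-t;print('len',np.linalg.norm(u),'yaw',np.degrees(np.arctan2(u[1],u[0])),'origin',t+u*70/125)
P=onz('s0',[(205,163.7),(224.3,163.4),(205,185),(219,187)],.05);print(P.round(4))
Q=onz('d0',[(262,168.8),(289,167)],0);print(Q.round(4))
s=telemetry.get_obs();print(s['tool_rot'])
```

```text
[[0.4726 0.1704 0.05  ]
 [0.4987 0.2297 0.05  ]
 [0.587  0.1215 0.05  ]
 [0.6102 0.1809 0.05  ]]
[[0.5014 0.2249 0.05  ]
 [0.6084 0.1779 0.05  ]
 [0.5816 0.1222 0.05  ]]
len 0.1230348069213782 yaw 156.63090440531536 origin [0.53533327 0.17855261 0.05      ]
[[ 0.4838 -0.2193  0.05  ]
 [ 0.4585 -0.1532  0.05  ]
 [ 0.5684 -0.1805  0.05  ]
 [ 0.5592 -0.1307  0.05  ]]
[[ 0.5556 -0.1436  0.    ]
 [ 0.4525 -0.1657  0.    ]]
[1.79995955e+02 8.20650428e-02 6.58924766e+01]
```

Emit:
arm_command(translation=[[-2.1,4.2,0],[-2.1,4.2,0],[-2.1,4.2,0],[-2.1,4.2,0],[-2.1,4.2,0],[-2.1,4.2,0],[-2.1,4.2,0],[-2.1,4.2,0]], twist=[0,0,0,0,0,0,0,0])

```text
time_s: 1.15
tool_pos: [0.5061, 0.2977, 0.2181]
tool_rot: [-179.8, 0.3, 66.5]
force: [-0.6, 0.5, 0.0]
grip_width: 0.0869
```

Emit:
arm_command(translation=[[-4.3,2.1,0],[-4.3,2.1,0],[-4.3,2.1,0],[-4.3,2.1,0],[-4.3,2.1,0],[-4.3,2.1,0],[-4.3,2.1,0],[-4.3,2.1,0],[-4.3,2.1,0],[-4.3,2.1,0]], twist=[0,0,0,0,0,0,0,0,0,0])

```text
time_s: 2.4
tool_pos: [0.5264, -0.1963, 0.2175]
tool_rot: [-179.8, 0.3, 66.5]
force: [0.5, 0.4, -0.4]
grip_width: 0.0869
```

Emit:
arm_command(translation=[[0,0,0],[0,0,0],[0,0,0],[0,0,0],[0,0,0]], twist=[-9,-9,-9,-9,0])

```text
time_s: 3.02
tool_pos: [0.5237, -0.2028, 0.2161]
tool_rot: [-179.4, 0.2, 102.9]
force: [0.2, -0.7, 0.4]
grip_width: 0.0871
```

Run:
```python
from crop import *
snap('wrist','w1');print(proj('w1',[[.515,-.18,.046]]))
a=cv2.imread('pics/w1.png');a=crop('w1',100,60,320,240,2)
cv2.imwrite('pics/w1v.png',cv2.resize(cv2.imread('pics/w1.png'),(800,600)))
```

```text
[[275.39884401 174.89842271]]
```

View pics/w1v.png

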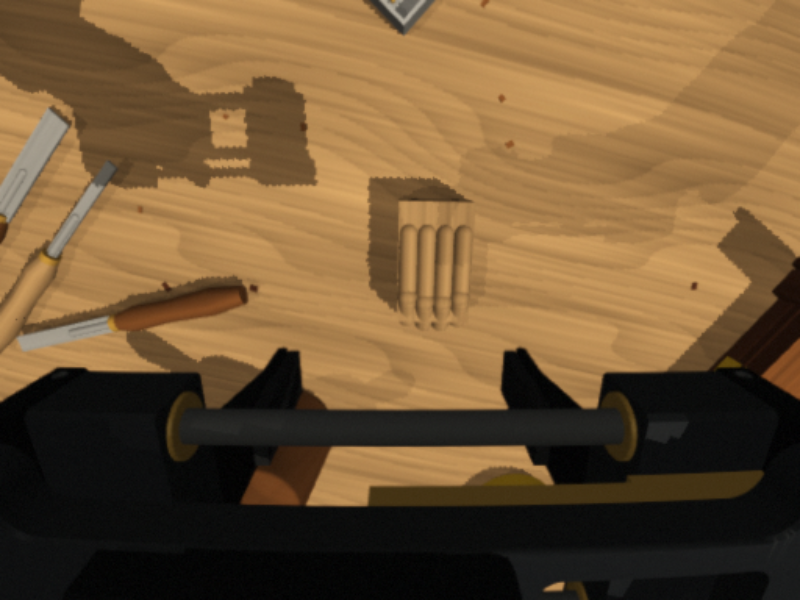

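The wrist view shows the paw with its heel's top edge from (399,201) to (474,201), sides running down to (399,315) and (472,310), and toe tips near (435,328). The mallet is partly hidden behind the left finger, near (290,440).

Run:
```python
from crop import *
k=.64
H=onz('w1',np.array([(399,201),(474,201)])*k,.046)
print(H.round(4), np.linalg.norm(H[0]-H[1]))
S=onz('w1',np.array([(399,310),(473,310)])*k,.046);print(S.round(4))
print('toe',onz('w1',np.array([(435,328)])*k,0.0),onz('w1',np.array([(435,328)])*k,0.02))
print('mallet',onz('s0',np.array([(254,345),(230,280)])*k,[0,.25]),onz('d0',np.array([(354,230),(349,146)])*k,[0,.25]))
print('bracket head L', onz('d0',np.array([(427,383)])*k,0))
cv2.imwrite('pics/c3.png',np.hstack([crop('w1',240,110,80,110,5)[:,:,:],crop('s0',195,155,40,55,10)[:550]]))
```

```text
[[ 0.4643 -0.2179  0.046 ]
 [ 0.451  -0.1608  0.046 ]] 0.058659511632047474
[[ 0.5517 -0.198   0.046 ]
 [ 0.5376 -0.1372  0.046 ]]
toe [[ 0.57664857 -0.15682522  0.        ]] [[ 0.56963693 -0.1601331   0.02      ]]
mallet [[ 0.72628665 -0.27700308  0.        ]
 [ 0.71468995 -0.2688987   0.25      ]] [[ 0.71718111 -0.27040941  0.        ]
 [ 0.71502213 -0.27093115  0.25      ]]
bracket head L [[0.47188989 0.2494934  0.        ]]
```

View pics/c3.png

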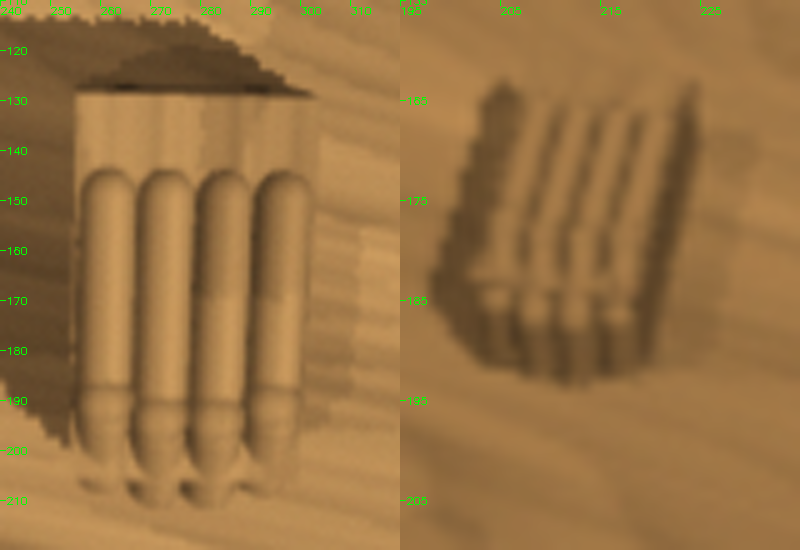

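Emit:
arm_command(translation=[[1.5,-0.3,2],[1.4,-0.3,4],[0,0,4],[0,0,2],[0,0,0]], twist=[0,0,0,0,0])

```text
time_s: 3.7
tool_pos: [0.5106, -0.1753, 0.0934]
tool_rot: [-179.5, 0.2, 102.1]
force: [-0.3, -0.5, -0.8]
grip_width: 0.0871
```

Run:
```python
from crop import *
print(snap('wrist','w2')['tool_pos']);cv2.imwrite('pics/w2v.png',crop('w2',0,0,512,384,1))
k=1
print(onz('w1',np.array([(255,128.6),(303,128.6)]),.046).round(4))
```

```text
[ 0.51061927 -0.17531755  0.09337058]
[[ 0.4643 -0.2183  0.046 ]
 [ 0.451  -0.1612  0.046 ]]
```

View pics/w2v.png

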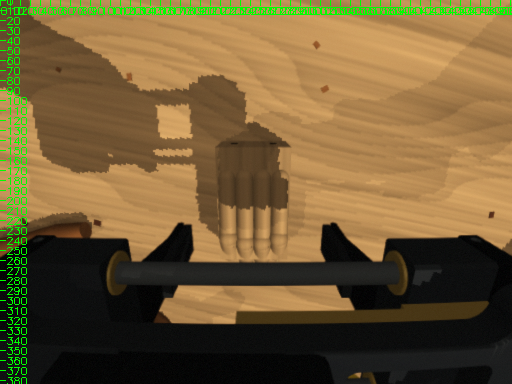

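The fingers straddle the paw centrally: columns 190 and 322, with the paw at 218–290 and its heel edge at row 145. Next I'll check the pose numerically.

Run:
```python
from h import *
H=onz('w2',[(217.5,145),(290.5,145)],.046);print(H.round(4),np.linalg.norm(H[0]-H[1]));m=H.mean(0);v=H[1]-H[0];a=np.arctan2(v[1],v[0]);print(np.degrees(a),m+.055*np.array([np.sin(a),-np.cos(a),0]))
```

```text
[[ 0.4619 -0.2164  0.046 ]
 [ 0.4499 -0.1605  0.046 ]] 0.05724845552720719
102.08858148894676 [ 0.50969973 -0.1769295   0.046     ]
```

Emit:
arm_command(translation=[[0,0,2.5],[0,0,2.5],[0,0,2],[0,0,0.8],[0,0,0]], twist=[0,0,0,0,0])

```text
time_s: 4.38
tool_pos: [0.5177, -0.1776, 0.0218]
tool_rot: [179.7, 0.5, 101.8]
force: [-0.0, 0.4, 0.4]
grip_width: 0.0874
```

Emit:
arm_command(translation=[[0,0,0],[0,0,0],[0,0,0],[0,0,0],[0,0,0],[0,0,0]], twist=[0,0,0,0,0,0], grip=0, force=40)

```text
time_s: 5.12
tool_pos: [0.5198, -0.1779, 0.0246]
tool_rot: [179.4, 0.6, 101.8]
force: [0.4, 0.6, -0.6]
grip_width: 0.0597
```

Emit:
arm_command(translation=[[0,0,0],[0,0,0],[0,0,0],[0,0,0]], twist=[0,0,0,0], grip=100)

```text
time_s: 5.62
tool_pos: [0.5198, -0.1781, 0.0246]
tool_rot: [179.4, 0.6, 101.8]
force: [-0.0, 0.1, -0.2]
grip_width: 0.085
```

Emit:
arm_command(translation=[[0,-0.5,0.6],[0,-0.5,0.6],[0,0,0.2]], twist=[0,0,0])

```text
time_s: 6.0
tool_pos: [0.509, -0.1805, 0.0094]
tool_rot: [179.5, 0.6, 101.8]
force: [-0.7, 1.4, 0.2]
grip_width: 0.0871
```

Emit:
arm_command(translation=[[0,0,-0.3],[0,0,0],[0,0,0],[0,0,0],[0,0,0],[0,0,0]], twist=[0,0,0,0,0,0], grip=0, force=45)

```text
time_s: 6.75
tool_pos: [0.5093, -0.1804, 0.0127]
tool_rot: [179.4, 0.6, 101.8]
force: [-0.2, 0.5, 0.8]
grip_width: 0.0597
```

Run:
```python
from crop import *
s=snap('wrist','w3');print(s['tool_pos'],s['tool_rot'],s['grip_width'],s['force']);cv2.imwrite('pics/w3v.png',crop('w3',160,110,200,150,4))
```

```text
[ 0.50925243 -0.1803744   0.01269993] [179.43391411   0.58156128 101.7706739 ] 0.05968503631434016 [-0.23402743  0.49569077  0.82821557]
```

View pics/w3v.png

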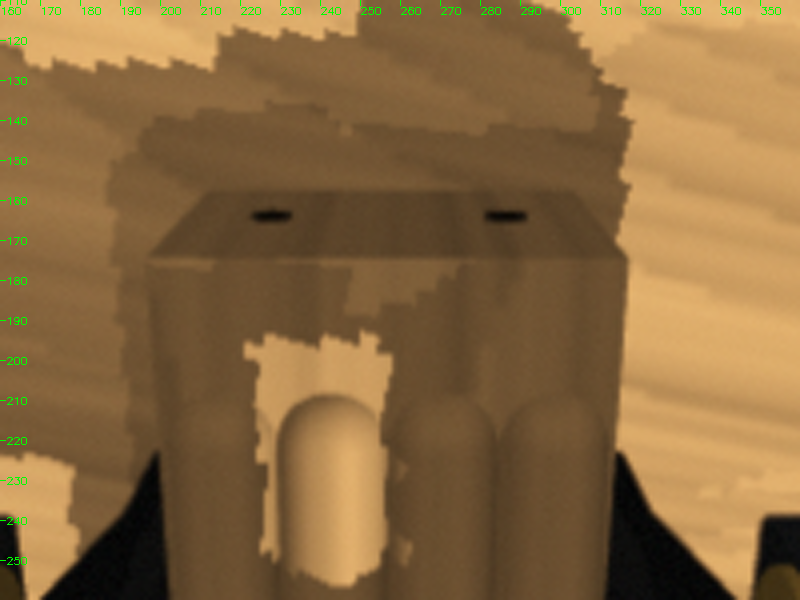

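The paw is gripped squarely. The heel's top edge runs level from (198,174) to (317,174) and its bottom edge from (211,158) to (302,158).

Run:
```python
from h import *
s=telemetry.get_obs();M=R.from_euler('xyz',s['tool_rot'],degrees=True).as_matrix()
for uv,z in (([(198,174.5),(317,174.5)],.046),([(211,158),(302,158)],0)):
    H=onz('w3',uv,z);print(((H-s['tool_pos'])@M*1000).round(1),H.round(4))
```

```text
[[-28.2 -51.9 -33.5]
 [ 30.8 -52.1 -34.1]] [[ 0.4638 -0.2183  0.046 ]
 [ 0.4516 -0.1606  0.046 ]]
[[-29.3 -51.9  12.5]
 [ 30.8 -52.   11.9]] [[ 0.4646 -0.2198  0.    ]
 [ 0.4522 -0.1609  0.    ]]
```

Emit:
arm_command(translation=[[0,0,-1.5],[0,0,-3],[0,0,-4],[0,0,-4],[0,0,-3],[0,0,-1],[0,0,0]], twist=[0,0,8,9,9,8,0])

```text
time_s: 7.68
tool_pos: [0.5045, -0.179, 0.1851]
tool_rot: [179.4, 0.2, 66.7]
force: [-0.3, 0.7, -3.6]
grip_width: 0.0598
```

Emit:
arm_command(translation=[[1.5,-0.3,0],[3,-0.5,0],[4.2,-0.7,0],[4.2,-0.7,0],[4.2,-0.7,0],[4.2,-0.7,0],[4.2,-0.7,0],[4,-0.7,0],[3,-0.5,0],[1.5,-0.3,0]], twist=[0,0,0,0,0,0,0,0,0,0])

```text
time_s: 8.93
tool_pos: [0.5764, 0.1774, 0.1724]
tool_rot: [-179.6, 0.5, 68.0]
force: [-0.6, 0.0, -3.0]
grip_width: 0.0599
```

Run:
```python
from crop import *
s=snap('wrist','w4');print(s['tool_pos'],s['tool_rot'],s['grip_width'],s['force']);cv2.imwrite('pics/w4v.png',crop('w4',50,0,400,300,2))
y=np.radians(156.6);B=np.array([[np.cos(y),-np.sin(y),0],[np.sin(y),np.cos(y),0],[0,0,1]])
print(proj('w4',np.array([[.055,-.033,.05],[.055,.033,.05],[.055,-.045,.116],[.055,.045,.116]])@B.T+[.5353,.1786,0]))
```

```text
[0.57637565 0.17742989 0.17243885] [-179.58304206    0.54511063   68.01311272] 0.05994997136158986 [-0.57616274  0.01354373 -2.97231352]
[[277.01982705 100.26253903]
 [212.27135882  98.74142953]
 [297.6940885   97.65421508]
 [182.73782129  95.04856761]]
```

View pics/w4v.png

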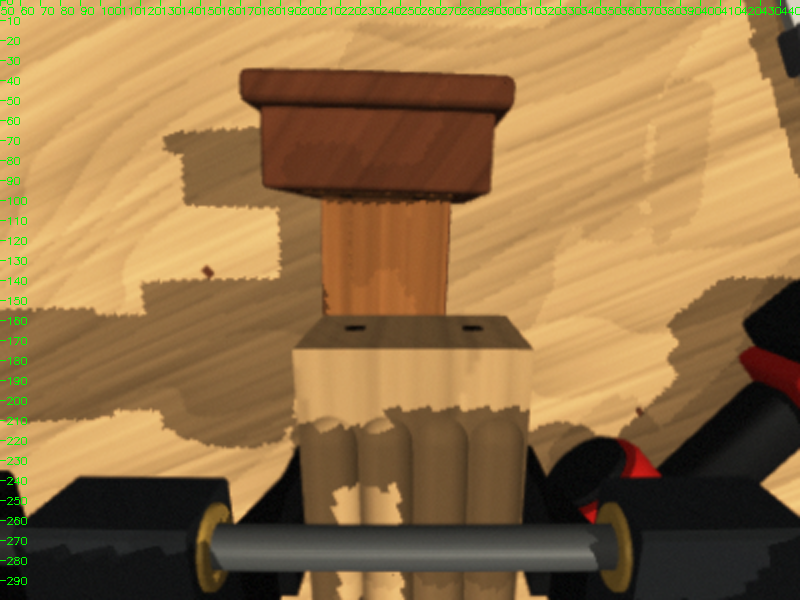

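The head's inner top edge runs from (181.5,93) to (295.5,97), and the seat's head corners are at (211,100) and (275,102). My prediction is within 2 px. The heel is visible at rows 158–175. I'll refine the bracket pose from this view.

```bash
cat > fit.py <<'E'
from h import *
from scipy.optimize import least_squares
def B(p): c,s=np.cos(p[2]),np.sin(p[2]);return np.array([[c,-s,0],[s,c,0],[0,0,1]])
X=np.array([[.055,-.033,.05],[.055,.033,.05],[.055,-.045,.116],[.055,.045,.116]])
E
python3 - <<'E'
from fit import *
uv=np.array([(275,102),(211,100),(295.5,97),(181.5,93)])
# which y sign is right: from prediction y=-.033 -> right
r=least_squares(lambda p:(proj('w4',X@B(p).T+[p[0],p[1],0])-uv).ravel(),[.535,.179,2.733]);p=r.x
print(p,np.degrees(p[2]),r.fun.round(1))
Xs=np.array([[.055,-.033,.05],[.055,.033,.05],[-.07,-.033,.05],[-.07,.033,.05]])
us=np.array([(308.4,192.1),(323.1,203.3),(284.9,215.3),(300,226.7)])
us=us[[1,0,3,2]]
for P in (Xs,):
  for o in ([0,1,2,3],[1,0,3,2]):
    r=least_squares(lambda p:(proj('s0',P[o]@B(p).T+[p[0],p[1],0])-us).ravel(),p);print('scene',r.x,np.degrees(r.x[2]),r.cost)
s=telemetry.get_obs();M=R.from_euler('xyz',s['tool_rot'],degrees=True).as_matrix()
hz=s['tool_pos']+M@[.0008,-.052,.0122]
print('heel in bracket frame',(hz-[p[0],p[1],0])@B(p)*1000,'piece pixels check',proj('w4',[s['tool_pos']+M@[-.0292,-.052,.0122],s['tool_pos']+M@[.0308,-.052,.0122],s['tool_pos']+M@[.0308,-.052,-.034]]))
print('tilt heading err deg', 90+s['tool_rot'][2]-np.degrees(p[2]))
E
```

```text
[0.53443722 0.17673806 2.72233386] 155.97824049938438 [ 0.6 -1.5 -0.2 -1.7  0.3  1.2 -0.6  1.3]
scene [0.5350934  0.17855236 2.73730527] 156.83603894534863 0.3573215698353916
scene [0.53416116 0.17835123 2.63655355] 151.063390975318 713.1213090607513
heel in bracket frame [ 15.03257677 -18.47587753 160.52776896] piece pixels check [[214.51067375 157.30842953]
 [305.36221801 157.2021641 ]
 [321.39097527 173.71790353]]
tilt heading err deg 2.1344166484528557
```

Emit:
arm_command(translation=[[-0.6,0,0],[-0.7,0,1.5],[-0.5,0,2.5],[0,0,2],[0,0,1],[0,0,0.5],[0,0,0]], twist=[0,1.5,0,0,0,0,0])

```text
time_s: 9.85
tool_pos: [0.5664, 0.1493, 0.0926]
tool_rot: [-179.6, 0.8, 65.7]
force: [1.0, 0.6, -2.8]
grip_width: 0.0596
```

```bash
cat > st.py <<'E'
from fit import *
p=[.5347,.1772,np.radians(156.3)]
s=telemetry.get_obs();M=R.from_euler('xyz',s['tool_rot'],degrees=True).as_matrix()
def bf(q): return ((s['tool_pos']+M@q-[p[0],p[1],0])@B(p)*1000).round(1)
print('t',s['time_s'],'heel',bf([.0005,-.052,.0122]),'toe-underside',bf([.0005,.058,.0122]),'head err',s['tool_rot'][2]+90-156.3,s['tool_rot'].round(2),'F bracket',(s['force']@B(p)).round(1),s['grip_width'])
E
python3 - <<'E'
from st import *
from crop import *
snap('wrist','w5');cv2.imwrite('pics/w5v.png',crop('w5',150,50,200,150,4))
E
```

```text
t 9.85 heel [11.8 11.9 80.8] toe-underside [-98.2  13.1  79.9] head err -0.6407486611409183 [-179.56    0.83   65.66] F bracket [-0.6 -1.  -2.8] 0.05962158462008291
```

View pics/w5v.png

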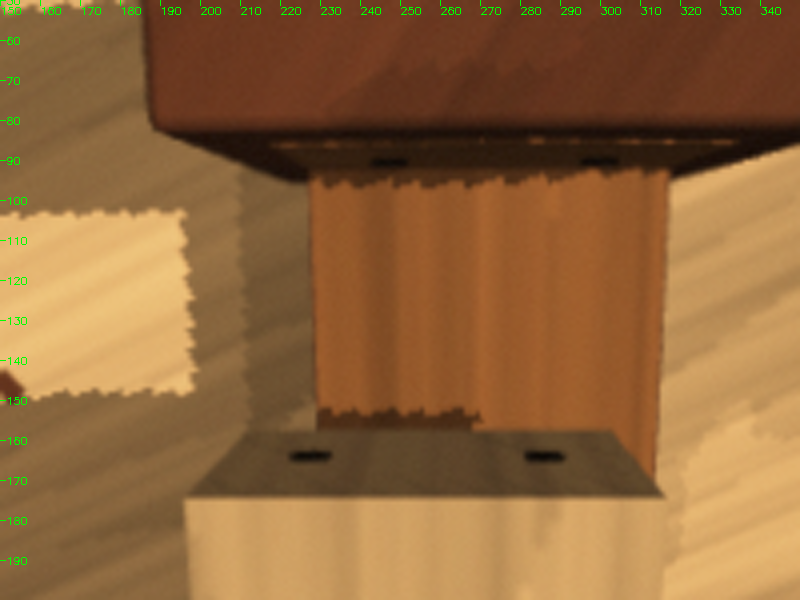

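The paw is about 12 mm left of centre. The seat's head corners are at (227.5,94) and (317,93), and the head's top left corner is at (188,82). I'll refit from this closer view.

Run:
```python
from fit import *
uv=np.array([(317,93),(227.5,94),(188,82)]);Y=X[[0,1,3]]
r=least_squares(lambda p:(proj('w5',Y@B(p).T+[p[0],p[1],0])-uv).ravel(),[.535,.179,2.73]);p=r.x
print(p,np.degrees(p[2]),r.fun.round(1))
uv=np.array([(213,90),(0,0)]) 
import st
```

```text
[0.53421821 0.17590551 2.70411347] 154.93428906358503 [ 1.1  0.4  0.  -2.  -0.8  1.2]
t 9.9 heel [11.5 11.7 81.1] toe-underside [-98.5  13.   80.4] head err -0.6398560468390713 [-179.59    0.8    65.66] F bracket [ 0.1 -0.  -2.7] 0.05987171463157218
```

Emit:
arm_command(translation=[[0.6,-0.5,0.4],[0.5,-1,0.8],[0,-1,0.6],[0,-0.6,0.3],[0,0,0],[0,0,0]], twist=[0,0,0,0,0,0])

```text
time_s: 10.65
tool_pos: [0.5413, 0.1754, 0.0719]
tool_rot: [-179.7, 0.7, 65.8]
force: [0.1, 1.0, -3.1]
grip_width: 0.0598
```

```bash
sed -i 's/^p=.*/p=[.5345,.1768,np.radians(155.9)]/;s/-156.3/-155.9/' st.py; python3 -c "import st"
```

```text
t 10.65 heel [45.3 -1.9 60. ] toe-underside [-64.7  -1.7  59.4] head err -0.09621141399316002 [-179.65    0.68   65.8 ] F bracket [ 0.3 -1.  -3.1] 0.059813576326106226
```

Run:
```python
from crop import *
snap('wrist','w6');snap('scene','s6');cv2.imwrite('pics/w6v.png',np.hstack([crop('w6',150,40,200,150,3)[:450],crop('s6',275,145,40,90,5)[:450]]))
```

```text
(no output)
```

View pics/w6v.png

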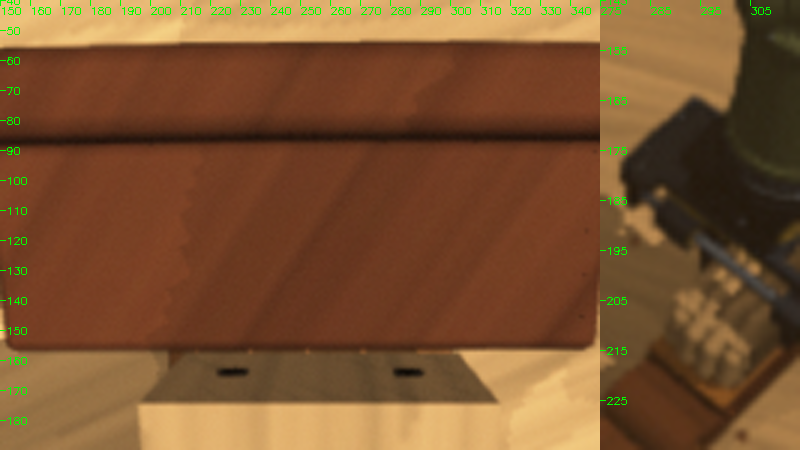

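The head's inner top edge is now level from (152.7,156) to (348.7,155.5), and the heel's top edge runs from (196,174) to (316,174). I'll compare their middles in the tool frame.

Run:
```python
from st import *
for uv,z in (([(152.7,156),(348.7,155.5)],.116),([(196,174),(316.3,174)],.106),([(206,158),(303,158)],.06)):
    H=onz('w6',uv,z);q=(H-s['tool_pos'])@M*1000;print(q.round(1),'mid',q.mean(0).round(1))
```

```text
t 10.75 heel [45.1 -1.9 60.1] toe-underside [-64.9  -1.7  59.4] head err -0.1123453163035606 [-179.65    0.67   65.79] F bracket [-0.7  0.2 -2.5] 0.05942934263738731
[[-46.5 -63.6 -43.1]
 [ 41.8 -64.  -44.1]] mid [ -2.3 -63.8 -43.6]
[[-29.6 -52.8 -33.4]
 [ 30.1 -53.  -34.1]] mid [  0.3 -52.9 -33.7]
[[-33.  -52.5  12.7]
 [ 31.1 -52.6  11.9]] mid [ -1.  -52.6  12.3]
```

Emit:
arm_command(translation=[[-0.2,0,0.2],[0,0,0.3],[0,0,0.2],[0,0,0],[0,0,0]], twist=[-0.2,0,0,0,0])

```text
time_s: 11.38
tool_pos: [0.5412, 0.1725, 0.0646]
tool_rot: [-179.7, 0.7, 65.9]
force: [-0.7, -1.1, -2.5]
grip_width: 0.0594
```

```bash
python3 -c "import st"
```

```text
t 11.375 heel [44.2  0.8 52.7] toe-underside [-65.8   0.8  52.1] head err 0.023200020228756557 [-179.69    0.67   65.92] F bracket [ 0.2  1.3 -2.5] 0.05943249293402873
```

Now I'll lower onto the seat in small steps, watching the vertical force.

Emit:
arm_command(translation=[[0,0,0.1],[0,0,0.1],[0,0,0]], twist=[0,0,0])

```text
time_s: 11.75
tool_pos: [0.5414, 0.1727, 0.0634]
tool_rot: [-179.7, 0.6, 65.9]
force: [-0.0, 0.7, -2.3]
grip_width: 0.0595
```

Emit:
arm_command(translation=[[0,0,0.07],[0,0,0]], twist=[0,0])

```text
time_s: 12.0
tool_pos: [0.5414, 0.1727, 0.0634]
tool_rot: [-179.7, 0.6, 65.9]
force: [-1.1, -0.4, -0.7]
grip_width: 0.0597
```

Emit:
arm_command(translation=[[0,-0.3,0],[0,-0.3,0],[0,-0.2,0],[0,0,0]], twist=[0,0,0,0])

```text
time_s: 12.5
tool_pos: [0.5347, 0.1762, 0.0632]
tool_rot: [-179.8, 0.6, 65.9]
force: [-1.2, 0.2, -0.7]
grip_width: 0.0598
```

```bash
python3 -c "import st"
```

```text
t 12.5 heel [51.6  0.1 51.2] toe-underside [-58.4   0.1  50.8] head err 0.020472064210991903 [-179.82    0.56   65.92] F bracket [ 1.1  0.3 -0.7] 0.059765251572778726
```

Emit:
arm_command(translation=[[0,-0.1,0],[0,-0.1,0],[0,0,0]], twist=[0,0,0])

```text
time_s: 12.88
tool_pos: [0.5329, 0.1771, 0.0632]
tool_rot: [-179.8, 0.6, 65.9]
force: [-0.5, 0.2, -3.0]
grip_width: 0.0598
```

```bash
python3 -c "import st"
```

```text
t 12.875 heel [53.6  0.1 51.2] toe-underside [-56.4   0.   50.9] head err 0.018302990517071294 [-179.84    0.55   65.92] F bracket [ 0.5  0.  -3. ] 0.05983306109224521
```

Emit:
arm_command(translation=[[0,0,0.1],[0,0,0]], twist=[0,0])

```text
time_s: 13.12
tool_pos: [0.5329, 0.1771, 0.0632]
tool_rot: [-179.8, 0.5, 65.9]
force: [-0.5, -0.6, -1.2]
grip_width: 0.0597
```

```bash
python3 -c "
import st
for i in range(3): st.optics.read_camera('side');print(st.telemetry.get_obs()['force'].round(1))"
```

```text
t 13.125 heel [53.6  0.1 51.1] toe-underside [-56.4   0.   50.8] head err 0.010344574033496201 [-179.82    0.55   65.91] F bracket [ 0.2  0.8 -1.2] 0.05973194703164013
[-0.5 -0.8  1.8]
[-0.9 -0.6  2.5]
[-1.7 -1.   2.4]
```

Emit:
arm_command(translation=[[0,-0.1,0.03],[0,-0.1,0.03]], twist=[0,0])

```text
time_s: 13.52
tool_pos: [0.5327, 0.1772, 0.0629]
tool_rot: [180.0, 0.5, 65.9]
force: [1.5, -2.5, -0.3]
grip_width: 0.0598
```

```bash
python3 -c "import st"
```

```text
t 13.525 heel [53.8 -0.1 50.7] toe-underside [-56.2  -0.   50.7] head err -0.02244930572956605 [179.99   0.49  65.88] F bracket [-2.4  1.6 -0.3] 0.059751938221512674
```

Emit:
arm_command(translation=[[0,-0.2,0.03],[0,-0.2,0.03]], twist=[0,0])

```text
time_s: 13.78
tool_pos: [0.5318, 0.1777, 0.063]
tool_rot: [179.7, 0.4, 65.9]
force: [6.1, -3.4, -1.3]
grip_width: 0.0597
```

```bash
cat > f.py <<'E'
import st
for i in range(4): st.optics.read_camera('side');o=st.telemetry.get_obs();print((o['force']@st.B(st.p)).round(1),o['tool_pos'].round(4))
E
python3 f.py
```

```text
t 13.775 heel [54.8 -0.2 50.4] toe-underside [-55.2  -0.2  51.1] head err -0.03512750473305459 [179.66   0.4   65.86] F bracket [-6.9  0.6 -1.3] 0.05965449903111078
[-6.   0.6 -0.5] [0.5318 0.1777 0.063 ]
[-7.4 -0.9 -1.4] [0.5318 0.1777 0.063 ]
[-5.9  0.2 -1.2] [0.5318 0.1777 0.0629]
[-6.6  0.1 -0.7] [0.5318 0.1777 0.0629]
```

Emit:
arm_command(translation=[[0,-0.3,0.08],[0,-0.3,0.08]], twist=[0,0])

```text
time_s: 14.22
tool_pos: [0.5319, 0.1777, 0.0631]
tool_rot: [179.1, 0.2, 65.8]
force: [6.8, -4.5, 1.0]
grip_width: 0.0595
```

```bash
python3 f.py
```

```text
t 14.225 heel [54.5 -0.3 50. ] toe-underside [-55.5  -0.1  51.8] head err -0.100192245554382 [179.05   0.23  65.8 ] F bracket [-8.   1.4  1. ] 0.059547684949997036
[-8.7  0.5 -0.2] [0.5319 0.1777 0.0631]
[-8.   1.1  0.2] [0.5319 0.1777 0.0631]
[-8.   1.5 -0.5] [0.5319 0.1777 0.0631]
[-7.3  0.2  0.5] [0.5319 0.1777 0.0631]
```

Emit:
arm_command(translation=[[0,-0.42,0.1]], twist=[0])

```text
time_s: 14.55
tool_pos: [0.532, 0.1777, 0.0633]
tool_rot: [178.6, 0.1, 65.7]
force: [11.4, -5.4, 0.3]
grip_width: 0.0599
```

```bash
python3 f.py; python3 -c "import st"
```

```text
t 14.55 heel [54.3 -0.4 49.9] toe-underside [-55.7  -0.1  52.5] head err -0.15224948411295713 [1.7864e+02 1.0000e-01 6.5750e+01] F bracket [-12.6   0.3   0.3] 0.059861893442078554
[-11.   -0.4  -0.1] [0.5321 0.1777 0.0634]
[-10.7  -0.1   0.3] [0.5321 0.1776 0.0634]
[-11.   -0.    0.2] [0.5321 0.1776 0.0634]
[-10.6   0.2   1.3] [0.532  0.1777 0.0634]
t 14.75 heel [54.3 -0.4 49.9] toe-underside [-55.7  -0.1  52.5] head err -0.15718386974921827 [1.7864e+02 9.0000e-02 6.5740e+01] F bracket [-10.6   0.2   1.3] 0.060027691402422645
```

The push is 11 N, but the tool has ratcheted to about 1.4° of tilt, toe up. I'll ease off, press down to flatten the piece, then push again in one row.

Emit:
arm_command(translation=[[0,0,0.15],[0,0,0.25],[0,0,0.3],[0,0,0.3]], twist=[0,0,0,0])

```text
time_s: 15.25
tool_pos: [0.5324, 0.1776, 0.0627]
tool_rot: [178.8, 0.1, 65.7]
force: [-3.9, -4.0, 20.8]
grip_width: 0.0596
```

```bash
cat >> st.py <<'E'
Mg=R.from_euler('xyz',[179.434,.582,101.771],degrees=True).as_matrix()
z=M@Mg.T@[0,0,1] if 0 else M@(Mg.T@[0,0,1]); print('piece tilt (bracket x,y comps, rad)',(z@B(p)).round(4)[:2])
E
python3 f.py
```

```text
t 15.25 heel [54.  -0.5 49.4] toe-underside [-56.   -0.2  51.7] head err -0.1702768848520293 [1.788e+02 7.000e-02 6.573e+01] F bracket [ 1.9  5.3 20.8] 0.05963910941775442
piece tilt (bracket x,y comps, rad) [0.0111 0.0089]
[ 2.8  5.5 20.2] [0.5324 0.1775 0.0627]
[ 2.6  5.1 20.6] [0.5324 0.1776 0.0627]
[ 2.5  5.5 20.7] [0.5324 0.1776 0.0627]
[ 3.1  5.5 20.9] [0.5324 0.1776 0.0627]
```

Emit:
arm_command(translation=[[0,-0.2,0.15],[0,-0.43,0.15]], twist=[0,0])

```text
time_s: 15.7
tool_pos: [0.5322, 0.1778, 0.0631]
tool_rot: [178.2, -0.1, 65.7]
force: [12.8, -6.3, 0.5]
grip_width: 0.0593
```

```bash
python3 f.py
```

```text
t 15.7 heel [54.1 -0.7 49.3] toe-underside [-55.8  -0.3  52.7] head err -0.18473344118311275 [ 1.7818e+02 -1.4000e-01  6.5720e+01] F bracket [-14.2   0.5   0.5] 0.0593309635058964
piece tilt (bracket x,y comps, rad) [0.0219 0.0124]
[-10.4   1.5   1.8] [0.5322 0.1778 0.0631]
[-11.5   1.1   2.2] [0.5322 0.1778 0.0631]
[-10.8   1.2   3.8] [0.5322 0.1778 0.0631]
[-10.8   0.8   2.8] [0.5323 0.1777 0.0631]
```

Run:
```python
import st
from crop import *
F=[]
for i in range(75): optics.read_camera('side');o=telemetry.get_obs();F.append(o['force']@st.B(st.p))
F=np.array(F);print(F.mean(0),F[:10].mean(0),F[-10:].mean(0),F[:,0].min(),F[:,0].max(),o['time_s'],o['tool_pos'],o['tool_rot'],o['grip_width'])
snap('side','d9');snap('wrist','w9')
cv2.imwrite('pics/fin.png',np.hstack([crop('d9',215,180,90,75,5)[:375],crop('w9',150,100,170,125,3)[:375,:350]]))
```

```text
t 15.9 heel [54.  -0.7 49.3] toe-underside [-55.9  -0.3  52.8] head err -0.21326213265533056 [ 1.782e+02 -1.400e-01  6.569e+01] F bracket [-10.8   0.8   2.8] 0.05954037894048119
piece tilt (bracket x,y comps, rad) [0.0216 0.0125]
[-10.48840969   0.94259314   2.89072193] [-10.53700018   1.01137661   2.28401471] [-10.36262775   0.95721436   2.99052993] -11.54295133558028 -9.511110337771111 19.65 [0.53223438 0.17779549 0.06310353] [ 1.78212985e+02 -1.35754777e-01  6.56874384e+01] 0.059870859386741616
```

View pics/fin.png

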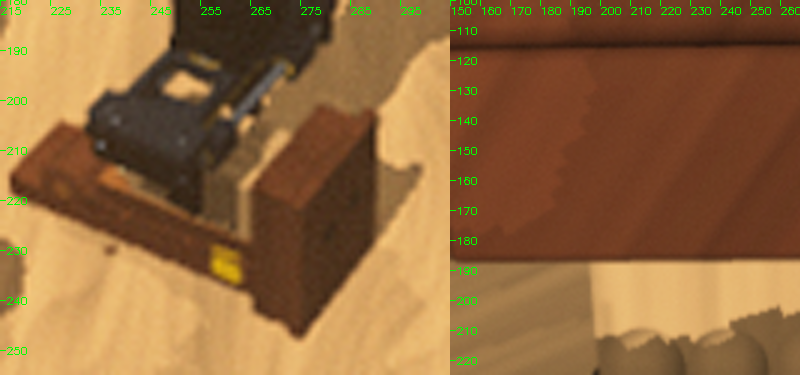

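The side view shows the paw on the seat with its heel against the head at about (263,215). In the wrist view the head's top edge overlaps the heel, and the paw's side is at column 196. The push is steady at 10.5 N, so I'll hand in.

```bash
python3 -c "
from cell import env,telemetry
print(env.sign_off());o=telemetry.get_obs();print(o['time_s'],o['force'])"
```

```text
the job is handed in; nothing more can be done
None
the job is handed in; nothing more can be done
```

The paw piece is on the bracket's seat, heel against the head. The arm was still gripping it and pushing when I handed the job in.

**Push:** it held steady for about 3.9 s at a measured 9.5–11.5 N, averaging 10.5 N. That is a little under the 12 N you asked for but within the 6–20 N limits. This is the force at the wrist; rubbing on the seat could make the actual push on the head a newton or two different.

**Position, worked out from the tool pose:** the heel is within about 1 mm of the head face, sideways error is under 1 mm, and heading is within about 0.01 rad.

**Checks that disagreed:**
- **Tilt:** the tool leaned about 0.025 rad under load, which on its own would put the toe end up. The tool height did not change, so I think the fingers turned slightly on the piece and it is still flat. I could not confirm that by camera; 0.025 rad would still be under the 0.05 limit.
- **Flattening press:** an earlier push leaned the tool the same way. I eased off and pressed the piece down with about 20 N to flatten it before the final push.
- **First grip:** it was too high on the piece, so I let go and gripped again lower down.

No contact with the other things on the bench was felt, and none showed in the views I took.

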